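Find the rocking corner of a fixture plate and press its shim flat

TASK

The fixture plate on the measuring table rocks on one of its four feet. Press down on the bolt head at each corner with the fingertips to find the corner that gives, pressing it fully down, then press the raised shim tab beside that corner flat, and leave the other three tabs standing. Only press: do not pick up or shift the plate, the part on it or the things around it.

Things in the scene. Friction and masses are not known exactly. Their poses are not given: they have to be found in the camera images.
- base: Fixed aluminium base plate, 200 x 310 x 15 mm (x, y, z), lying on the table; origin at the centre of its underside, x away from the robot, y to the left, at some small yaw. It carries four feet, four shim tabs and four witness pins, one of each per corner, named nl, nr, fl, fr (near/far, left/right as the robot sees it).
- plate: Loose aluminium fixture plate, 144 x 180 x 10 mm, about 1.2 kg, lying level on four feet that look alike, its top 50 mm above the table; origin at the centre of its underside, axes as the base's. Six low stop posts keep it from sliding. Three feet are solid; one, unseen and changing from run to run, gives: its corner sinks 4 mm (2 to 3 N to start, fully down by 8 N) and springs back.
- bracket: Loose domed sheet-metal part, 50 x 56 x 35 mm high, standing in the middle of the plate; origin at the centre of its underside. To be left alone.
- post: Loose hold-down post: 45 mm square foot, 12 mm rod, 131 mm high, with a side arm 75 mm long at 98 mm height along its own -x; origin under the foot. Bystander.
- support: Loose turned steel support, 48 mm wide at the foot, 70 mm high; origin at the centre of its underside. Bystander.
- mouse: Loose black computer mouse, 105 x 60 x 33 mm; origin at the centre of its underside. Bystander.
- corner_nl (a point): Centre of the flat top of the near left corner's round bolt head on the plate (24 mm across, 4 mm high, 54 mm above the table, straight above the foot): the place to press that corner. It lies at x = -50, y = 62 mm in the plate's frame.
- corner_nr (a point): Centre of the flat top of the near right corner's round bolt head on the plate (24 mm across, 4 mm high, 54 mm above the table, straight above the foot): the place to press that corner. It lies at x = -50, y = -62 mm in the plate's frame.
- corner_fl (a point): Centre of the flat top of the far left corner's round bolt head on the plate (24 mm across, 4 mm high, 54 mm above the table, straight above the foot): the place to press that corner. It lies at x = 50, y = 62 mm in the plate's frame.
- corner_fr (a point): Centre of the flat top of the far right corner's round bolt head on the plate (24 mm across, 4 mm high, 54 mm above the table, straight above the foot): the place to press that corner. It lies at x = 50, y = -62 mm in the plate's frame.
- press_nl (a point): Press point on top of the near left corner's shim tab, 38 mm out from its pivot and 10 mm from its outer end. The tab, a steel leaf 24 mm wide, 4 mm thick, sticks out to the left of the plate (base +y); its pivot lies at x = -50, y = 105 mm in the base's frame, 37 mm above the table. Standing up, this point is 49 to 54 mm above the table; pressed flat (level) it is 39 mm above it and at y = 143 mm in the base's frame.
- press_nr (a point): Press point on top of the near right corner's shim tab, 38 mm out from its pivot and 10 mm from its outer end. The tab, a steel leaf 24 mm wide, 4 mm thick, sticks out to the right of the plate (base -y); its pivot lies at x = -50, y = -105 mm in the base's frame, 37 mm above the table. Standing up, this point is 49 to 54 mm above the table; pressed flat (level) it is 39 mm above it and at y = -143 mm in the base's frame.
- press_fl (a point): Press point on top of the far left corner's shim tab, 38 mm out from its pivot and 10 mm from its outer end. The tab, a steel leaf 24 mm wide, 4 mm thick, sticks out to the left of the plate (base +y); its pivot lies at x = 50, y = 105 mm in the base's frame, 37 mm above the table. Standing up, this point is 49 to 54 mm above the table; pressed flat (level) it is 39 mm above it and at y = 143 mm in the base's frame.
- press_fr (a point): Press point on top of the far right corner's shim tab, 38 mm out from its pivot and 10 mm from its outer end. The tab, a steel leaf 24 mm wide, 4 mm thick, sticks out to the right of the plate (base -y); its pivot lies at x = 50, y = -105 mm in the base's frame, 37 mm above the table. Standing up, this point is 49 to 54 mm above the table; pressed flat (level) it is 39 mm above it and at y = -143 mm in the base's frame.
- shim_nl (a joint): Angle of the near left shim tab: 0 to 0.08 at the start (standing up about 20 degrees), 0.40 when level, its stop. A stiff pivot: about 4 N at the press point moves it, and it stays where it is left.
- shim_nr (a joint): Angle of the near right shim tab: 0 to 0.08 at the start (standing up about 20 degrees), 0.40 when level, its stop. A stiff pivot: about 4 N at the press point moves it, and it stays where it is left.
- shim_fl (a joint): Angle of the far left shim tab: 0 to 0.08 at the start (standing up about 20 degrees), 0.40 when level, its stop. A stiff pivot: about 4 N at the press point moves it, and it stays where it is left.
- shim_fr (a joint): Angle of the far right shim tab: 0 to 0.08 at the start (standing up about 20 degrees), 0.40 when level, its stop. A stiff pivot: about 4 N at the press point moves it, and it stays where it is left.
- pin_nl (a joint): Height of the witness pin under the plate beside the near left foot: 0 is up, as at the start. It is driven down (growing, in m, to about 0.004) if that corner is pushed down, and stays down by friction when the corner springs back.
- pin_nr (a joint): Height of the witness pin under the plate beside the near right foot: 0 is up, as at the start. It is driven down (growing, in m, to about 0.004) if that corner is pushed down, and stays down by friction when the corner springs back.
- pin_fl (a joint): Height of the witness pin under the plate beside the far left foot: 0 is up, as at the start. It is driven down (growing, in m, to about 0.004) if that corner is pushed down, and stays down by friction when the corner springs back.
- pin_fr (a joint): Height of the witness pin under the plate beside the far right foot: 0 is up, as at the start. It is driven down (growing, in m, to about 0.004) if that corner is pushed down, and stays down by friction when the corner springs back.
Things that resemble listed ones, but are neither listed nor needed, are in the scene too. Leave any orange look-alike of the plate alone.

How it is judged (in metres and radians):
On the way, in this order (a step that is already met when the one before it is completed fails the run):
1. the rocking corner is pressed down (its witness pin is driven down by more than 2 mm) while every shim tab still stands (value of joint any of pin_nl, pin_nr, pin_fl, pin_fr above 0.002 m and value of joint each of shim_nl, shim_nr, shim_fl, shim_fr below 0.16 rad), for 0.1 s.
2. that corner's shim tab is pressed flat (beyond 0.35 rad) (((value of joint pin_nl above 0.002 m and value of joint shim_nl above 0.35 rad and value of joint each of shim_nr, shim_fl, shim_fr below 0.16 rad) or (value of joint pin_nr above 0.002 m and value of joint shim_nr above 0.35 rad and value of joint each of shim_nl, shim_fl, shim_fr below 0.16 rad) or (value of joint pin_fl above 0.002 m and value of joint shim_fl above 0.35 rad and value of joint each of shim_nl, shim_nr, shim_fr below 0.16 rad) or (value of joint pin_fr above 0.002 m and value of joint shim_fr above 0.35 rad and value of joint each of shim_nl, shim_nr, shim_fl below 0.16 rad))), for 0.2 s.
At the end, for the whole second after the job is handed in: The tab of the corner that rocked is flat (joint beyond 0.35 of 0.40), the other three stand (below 0.16); the plate is level and still on its feet (0.02 rad, 3 mm), the part upright within 20 mm of its centre, the bystanders within 20 mm of their starts (((value of joint pin_nl above 0.002 m and value of joint shim_nl above 0.35 rad and value of joint each of shim_nr, shim_fl, shim_fr below 0.16 rad) or (value of joint pin_nr above 0.002 m and value of joint shim_nr above 0.35 rad and value of joint each of shim_nl, shim_fl, shim_fr below 0.16 rad) or (value of joint pin_fl above 0.002 m and value of joint shim_fl above 0.35 rad and value of joint each of shim_nl, shim_nr, shim_fr below 0.16 rad) or (value of joint pin_fr above 0.002 m and value of joint shim_fr above 0.35 rad and value of joint each of shim_nl, shim_nr, shim_fl below 0.16 rad)) and distance of each of post, support, mouse from where it was at the start of the episode below 0.02 m and angle between plate's own z axis and vertical below 0.02 rad and z of plate in the frame of base between 0.037 and 0.043 m and linear speed of plate below 0.02 m/s and horizontal distance between bracket and plate below 0.02 m and angle between bracket's own z axis and vertical below 0.04 rad); the robot touches nothing.
It fails at once if the shim tab of a corner that has not rocked is pressed (beyond 0.16 rad) ((value of joint shim_nl above 0.16 rad and value of joint pin_nl below 0.002 m) or (value of joint shim_nr above 0.16 rad and value of joint pin_nr below 0.002 m) or (value of joint shim_fl above 0.16 rad and value of joint pin_fl below 0.002 m) or (value of joint shim_fr above 0.16 rad and value of joint pin_fr below 0.002 m)).
It fails at once if a second shim tab is pressed (value of joint each of shim_nl, shim_nr above 0.16 rad or value of joint each of shim_nl, shim_fl above 0.16 rad or value of joint each of shim_nl, shim_fr above 0.16 rad or value of joint each of shim_nr, shim_fl above 0.16 rad or value of joint each of shim_nr, shim_fr above 0.16 rad or value of joint each of shim_fl, shim_fr above 0.16 rad).
It fails at once if the plate is lifted (its centre more than 8 mm up) (z of plate in the frame of base above 0.048 m).
It fails at once if the sheet part is lifted off the plate (more than 8 mm) or pushed more than 20 mm (z of bracket in the frame of plate above 0.018 m or horizontal distance between bracket and plate above 0.02 m).
It fails at once if a bystander is moved more than 20 mm (not (distance of each of post, support, mouse from where it was at the start of the episode below 0.02 m)).
It also fails if it takes over 51 s, if anything falls off the work surface, if the arm or the gripper's body presses on something with over 40 N, if the wrist force passes 120 N, or if a joint passes its speed limit or range.

ROBOT

A 6-joint arm with a two-finger parallel gripper is mounted at the origin on the work surface. World frame = base frame: x ahead of the robot, y to its left, z up, the work surface at z = 0. Lengths are in m, angles in degrees, forces in N, time in s.
With the tool pointing down it reaches from about 0.4 to 0.825 m from the base axis. Payload 7 kg.
Tool frame: the origin (TCP) lies on the centre line of the jaws, within the pads' length; the fingertips stand 11 mm ahead of it and the grasp point (between the pads) lies 8 mm behind it; z points along the fingers, y is the line along which they close (so a half turn about z gives the same grasp; the last joint's range is limited). The gripper opens to 88 mm and grips with 3 to 60 N. Pads are 19 mm wide; open, the fingers measure 130 mm over their backs; the gripper's body (78 mm by 193 mm) begins 47 mm behind the grasp point.
Start: joints at [84.574, 20.546, 0.682, 0, -70.136, -16.507], TCP at [0.252, 0.626, 0.238] pointing down, gripper open.
Joint ranges: [-176.03, 176.03], [-82.01, 121.73], [-58.28, 71.71], [-173.87, 95.51], [-174.79, -0.11], [-173.66, 173.66]. Speed limits (degrees/s): [136.94, 136.94, 172.46, 180, 180, 180].

INTERFACE

Orientations are given as [roll, pitch, yaw] about the fixed x, y, z axes, in that order (R = Rz(yaw) Ry(pitch) Rx(roll)).
In Python, from plant import r, capture, camera_model, job gives the robot as it stands.
- The arm moves only by the tool drive_tool, never from a script. Its argument "increments" is a list that holds one entry, the list of rows, each a list of 5 numbers: the gripper's target within -1 to 1 (fully open at 1, half-way at 0, shut at -1), then the shift along the tool's x, y, z scaled (see below), then the turn about the tool's z scaled (see below). In form: [[[gripper, tx, ty, tz, roll], ...]]. A call has 1 to 5 rows; each row is the pose to reach, as a shift and turn from the pose commanded when the call began, along the tool's axes at that moment, turning the shorter way round; what a row does not reach only later rows make up. The controller multiplies each number of a shift by 120 mm and each number of a turn by 360 degrees. A row lasts 1/8 s, in which the tool goes at most 62.5 mm and 10.7 degrees, less where a joint would pass 70% of its speed; a pose out of reach is approached as far as the arm can. A call with a number of a shift or a turn outside -1 to 1 is refused whole. A call with a gripper value outside its range is refused whole. The fingers move at their own pace and stop on an object; "squeeze" is the grip in N (left out, the last holds). Time passes only in rows, so rows that repeat a pose let the fingers close. It gives the time, the measured TCP pose, the force, the opening and the grip force at its end, in the units of the state.
- r.get_state(): the state, without advancing time (a new reading comes with each control period).
- capture(name): name is "side" or "top"; returns the picture (384x512x3 uint8, red, green, blue); there is no depth.
- camera_model(name): a dict with "camera_matrix" (3x3 intrinsics, pixels), "rvec" (rotation vector, rad) and "tvec" (3), from world to camera coordinates, as OpenCV has them. Camera axes: x right, y down, z forward; pixel columns grow to the right and rows downward; lengths in m; the calibration is good to about 2 mm. A picture is of the moment at which its call begins. camera_model takes no time and is no camera call.
- job.close_job(): hands the job in; it is judged then, once.
The state is a dict: "time_s": time; "joints": joint angles; "qd": joint speeds; "joint_torque": joint torques, N m; "tcp_pos": TCP position; "eef_rot": TCP orientation; "contact_force": force on the tool from outside, world axes, zero at the start; "moment": the same for the moment, N m; "gripper_width": finger opening in m; "gripper_force": force on a finger pad.
Only numpy, scipy, OpenCV 4.12 (cv2) and the standard library are available. Lean on these libraries where they do the work, as an engineer would, in place of code of your own. Each camera call takes 0.05 s, during which the arm holds its last target. There are 200 camera calls.

## Working session

There is one attempt and no reset: what is moved stays moved. The work goes in short steps, Python scripts to look and compute and a tool call to move; the robot and the scene stay as the last step left them, time stands still between calls to the robot, and variables do not carry over. Pictures are saved under pics/ and viewed, at most 10 in all, crops included, and the job is handed in when it is done.

Besides the shell and the picture viewer there is one more tool, called after "Call:" in YAML: its name, and indented under it one key for each argument. drive_tool: Moves the arm, as the interface text tells. Its arguments: {"type":"object","properties":{"increments":{"type":"array"},"squeeze":{"type":"number"}},"required":["increments"]}

```bash
mkdir -p pics; ls; python3 - <<'E'
from plant import r,capture,camera_model
import cv2,numpy as np
for n in ("top","side"):
    im=capture(n); cv2.imwrite(f"pics/{n}0.png",im[:,:,::-1]); m=camera_model(n)
    R=cv2.Rodrigues(np.array(m["rvec"]))[0]; print(n,m["camera_matrix"],(-R.T@np.array(m["tvec"]).ravel()).round(3))
    np.save(f"{n}0.npy",im)
s=r.get_state(); print(s["tcp_pos"],s["eef_rot"],s["contact_force"],s["time_s"])
E
```

```text
pics
top [[481.0111773    0.         250.29847242]
 [  0.         481.0111773  196.29003641]
 [  0.           0.           1.        ]] [0.354 0.003 1.505]
side [[420.70611466   0.         248.86761909]
 [  0.         420.70611466 192.3424039 ]
 [  0.           0.           1.        ]] [ 0.291 -0.981  0.612]
[0.25197371 0.62575034 0.23668712] [ 1.79912626e+02 -7.12156460e-03 -2.19377362e+01] [-0.24435705  0.509726    0.10532505] 0.1
```

View pics/top0.png

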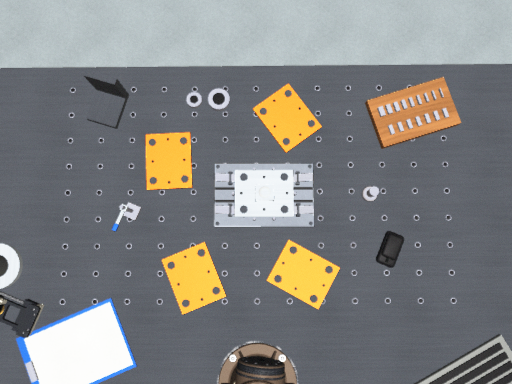

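View pics/side0.png

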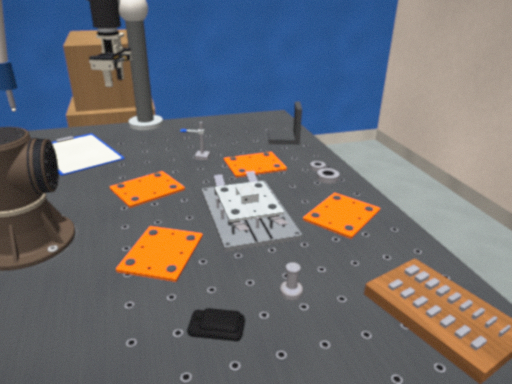

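The top view shows the white plate on the grey base at about (264,195), with dark bolt heads near (243,180), (287,180), (243,209) and (287,209). The four orange plates are look-alikes. The post is at (131,212), the support at (371,193) and the mouse at (390,249), all well clear. Next I'll measure the heads and check them in an enlarged crop.

```bash
cat > h.py <<'E'
import cv2,numpy as np
from plant import camera_model
def ray(n,uv,z):
    m=camera_model(n); R=cv2.Rodrigues(np.array(m["rvec"]))[0]; t=np.array(m["tvec"]).ravel()
    c=-R.T@t; d=R.T@np.linalg.inv(np.array(m["camera_matrix"]))@np.array([uv[0],uv[1],1.])
    return (c+d*(z-c[2])/d[2])
def proj(n,P):
    m=camera_model(n); return cv2.projectPoints(np.array(P,float).reshape(-1,1,3),np.array(m["rvec"]),np.array(m["tvec"]),np.array(m["camera_matrix"]),None)[0].reshape(-1,2)
E
python3 - <<'E'
from h import *
im=np.load("top0.npy"); g=cv2.cvtColor(im,cv2.COLOR_RGB2GRAY)
x0,y0=205,155; c=g[y0:235,x0:325]
white=(c>205).astype(np.uint8)
n,l,st,ce=cv2.connectedComponentsWithStats(white); k=1+st[1:,4].argmax()
cs,_=cv2.findContours((l==k).astype(np.uint8),0,2)
hull=cv2.convexHull(cs[0]); pr=cv2.minAreaRect(hull); print("plate",pr, ray("top",(pr[0][0]+x0,pr[0][1]+y0),.05))
bm=((g>105)[y0:235,x0:325]).astype(np.uint8); n,l,st,ce=cv2.connectedComponentsWithStats(bm);k=1+st[1:,4].argmax()
cs,_=cv2.findContours((l==k).astype(np.uint8),0,2);br=cv2.minAreaRect(cs[0]);print("base",br,ray("top",(br[0][0]+x0,br[0][1]+y0),.015))
mask=np.zeros_like(c); cv2.fillConvexPoly(mask,hull,1)
# subpixel dark centroids
d=((c<150)&(mask>0)).astype(np.uint8); n,l,st,ce=cv2.connectedComponentsWithStats(d)
for i in range(1,n):
    if st[i,4]>12:
        bb=cv2.dilate((l==i).astype(np.uint8),np.ones((3,3))); w=np.clip(230.-c,0,None)*bb; yy,xx=np.mgrid[:c.shape[0],:c.shape[1]]
        u,v=(w*xx).sum()/w.sum()+x0,(w*yy).sum()/w.sum()+y0; print("head",st[i,4],round(u,2),round(v,2),ray("top",(u,v),.054).round(4))
cv2.imwrite("pics/crop.png",np.hstack([cv2.resize(im[155:235,205:325,::-1],None,fx=6,fy=6,interpolation=2)]))
s=np.load("side0.npy"); cv2.imwrite("pics/crop2.png",cv2.resize(s[165:250,195:305,::-1],None,fx=7,fy=7,interpolation=2))
E
```

```text
plate ((59.0, 38.5), (51.0, 64.0), 90.0) [ 0.5649139  -0.02377335  0.05      ]
base ((58.0, 38.5), (65.0, 100.0), 90.0) [ 0.57000449 -0.0212881   0.015     ]
head 35 243.34 176.58 [0.6171 0.0391 0.054 ]
head 37 283.76 176.38 [ 0.6169 -0.0846  0.054 ]
head 40 243.25 208.88 [0.5176 0.0396 0.054 ]
head 39 284.03 208.83 [ 0.517 -0.084  0.054]
```

View pics/crop.png

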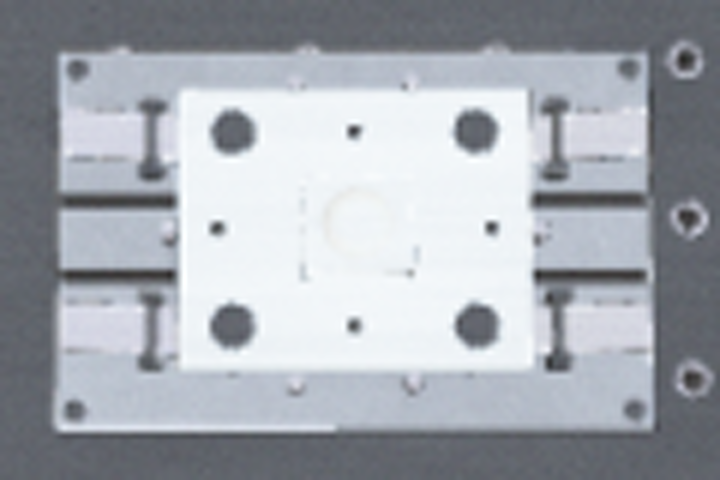

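View pics/crop2.png

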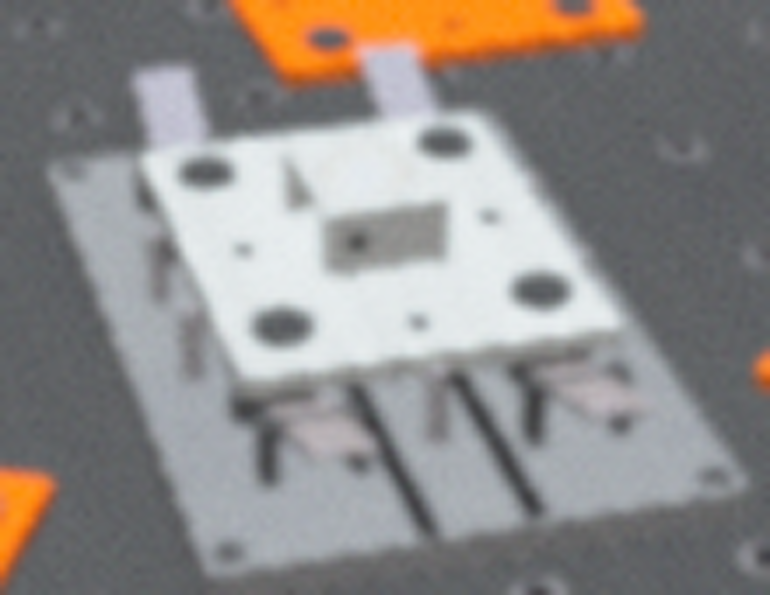

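The crop shows four 24 mm heads at crop pixels (232,130), (476,130), (232,326) and (476,326). Their measured spacing is 99.7 x 123.6 mm against 100 x 124 expected, so the white plate is the right one. The four tabs are at left and right, all raised. Yaw is about -0.2°, the plate centre is (0.567, -0.0225), and the path is clear of tall things at the current height. I'll move now with the fingers shut.

Call:
drive_tool:
  increments:
    - [[-1,0.97,0.93,0,-0.061],[-1,0.97,0.93,0,-0.061],[-1,0.97,0.93,0,-0.061],[-1,0.97,0.93,0,-0.061]]
  squeeze: 20

```text
time_s: 0.6
tcp_pos: [0.3192, 0.4768, 0.2379]
eef_rot: [-180.0, 0.0, -0.1]
contact_force: [0.6, -0.3, 1.0]
gripper_width: 0.0531
gripper_force: 0.0
```

Call:
drive_tool:
  increments:
    - [[-1,0.5,1,0,0],[-1,0.5,1,0,0],[-1,0.5,1,0,0]]

```text
time_s: 0.98
tcp_pos: [0.3792, 0.357, 0.2376]
eef_rot: [180.0, 0.0, -0.1]
contact_force: [-0.1, 1.4, 0.6]
gripper_width: 0.0234
gripper_force: 0.0
```

Call:
drive_tool:
  increments:
    - [[-1,0.5,1,0,0],[-1,0.5,1,0,0],[-1,0.5,1,0,0]]

```text
time_s: 1.35
tcp_pos: [0.4394, 0.2374, 0.2374]
eef_rot: [180.0, 0.0, -0.1]
contact_force: [0.5, 0.1, 0.1]
gripper_width: 0.0007
gripper_force: 0.0
```

Call:
drive_tool:
  increments:
    - [[-1,0.5,1,0.4,0],[-1,0.5,1,0.4,0],[-1,0.5,1,0.4,0]]

```text
time_s: 1.72
tcp_pos: [0.4989, 0.1177, 0.1878]
eef_rot: [179.9, 0.1, -0.1]
contact_force: [-0.9, 0.5, -0.2]
gripper_width: 0.0005
gripper_force: 0.0
```

Call:
drive_tool:
  increments:
    - [[-1,0.155,0.65,0,0],[-1,0.155,0.65,0,0],[-1,0.155,0.65,0.85,0],[-1,0.155,0.65,0.85,0],[-1,0.155,0.65,0.85,0]]

```text
time_s: 2.35
tcp_pos: [0.5157, 0.0416, 0.0852]
eef_rot: [179.9, 0.3, 0.1]
contact_force: [0.4, -0.6, 1.7]
gripper_width: 0.0005
gripper_force: 0.0
```

Call:
drive_tool:
  increments:
    - [[-1,0,0,0.08,0],[-1,0,0,0.12,0],[-1,0,0,0.12,0]]

```text
time_s: 2.72
tcp_pos: [0.5176, 0.0416, 0.0738]
eef_rot: [-180.0, -0.1, 0.0]
contact_force: [-0.0, -0.4, 0.1]
gripper_width: 0.0005
gripper_force: 0.0
```

Call:
drive_tool:
  increments:
    - [[-1,0,-0.015,0.03,0],[-1,0,-0.015,0.06,0],[-1,0,-0.015,0.06,0]]

```text
time_s: 3.1
tcp_pos: [0.517, 0.0429, 0.0657]
eef_rot: [180.0, 0.0, 0.0]
contact_force: [-0.3, 0.3, 1.1]
gripper_width: 0.0004
gripper_force: 0.0
```

Call:
drive_tool:
  increments:
    - [[-1,0,0,0.01,0],[-1,0,0,0.02,0],[-1,0,0,0.02,0]]

```text
time_s: 3.48
tcp_pos: [0.5173, 0.043, 0.0652]
eef_rot: [180.0, -0.0, 0.1]
contact_force: [-7.3, 0.9, 17.8]
gripper_width: 0.0002
gripper_force: 9.1
```

Near left is solid (17.8 N with no sinking). On to near right.

Call:
drive_tool:
  increments:
    - [[-1,0,0,-0.15,0],[-1,0,0.5,-0.15,0],[-1,0,1,-0.15,0],[-1,0,1,-0.15,0]]

```text
time_s: 3.98
tcp_pos: [0.5166, -0.0802, 0.0815]
eef_rot: [180.0, 0.0, -0.2]
contact_force: [-0.4, 0.3, -0.5]
gripper_width: 0.0003
gripper_force: 0.0
```

Call:
drive_tool:
  increments:
    - [[-1,0,0.05,0.06,0],[-1,0,0.05,0.12,0],[-1,0,0.05,0.13,0],[-1,0,0.05,0.13,0]]

```text
time_s: 4.47
tcp_pos: [0.5173, -0.0823, 0.0657]
eef_rot: [180.0, 0.0, 0.1]
contact_force: [0.2, 0.2, 0.9]
gripper_width: 0.0004
gripper_force: 0.0
```

Call:
drive_tool:
  increments:
    - [[-1,0,0,0.01,0],[-1,0,0,0.02,0],[-1,0,0,0.02,0]]

```text
time_s: 4.85
tcp_pos: [0.5177, -0.0824, 0.0652]
eef_rot: [-180.0, -0.1, 0.1]
contact_force: [-6.7, 4.3, 17.2]
gripper_width: 0.0007
gripper_force: 8.6
```

Near right is also solid. On to far right.

Call:
drive_tool:
  increments:
    - [[-1,0,0,-0.15,0],[-1,0.4,0.01,-0.15,0],[-1,0.83,0.01,-0.15,0],[-1,0.83,0.01,-0.15,0]]

```text
time_s: 5.35
tcp_pos: [0.6201, -0.0838, 0.081]
eef_rot: [180.0, -0.1, 0.1]
contact_force: [-1.6, 1.0, 0.1]
gripper_width: 0.0004
gripper_force: 0.0
```

Call:
drive_tool:
  increments:
    - [[-1,0,0,0.06,0],[-1,0,0,0.12,0],[-1,0,0,0.13,0],[-1,0,0,0.13,0]]

```text
time_s: 5.85
tcp_pos: [0.6166, -0.0841, 0.0661]
eef_rot: [180.0, 0.0, 0.0]
contact_force: [-0.4, -0.8, 0.0]
gripper_width: 0.0003
gripper_force: 0.0
```

Call:
drive_tool:
  increments:
    - [[-1,0,0,0.01,0],[-1,0,0,0.02,0],[-1,0,0,0.02,0]]

```text
time_s: 6.22
tcp_pos: [0.6172, -0.0842, 0.0641]
eef_rot: [180.0, -0.0, 0.0]
contact_force: [-0.5, -0.1, 4.4]
gripper_width: 0.0006
gripper_force: 2.5
```

Far right gives: it is below 0.065 at only 4.4 N. I'll press it fully down.

Call:
drive_tool:
  increments:
    - [[-1,0,0,0.015,0],[-1,0,0,0.027,0],[-1,0,0,0.027,0]]

```text
time_s: 6.6
tcp_pos: [0.6176, -0.0844, 0.0618]
eef_rot: [180.0, -0.1, 0.1]
contact_force: [-2.8, -0.5, 11.8]
gripper_width: 0.0008
gripper_force: 5.6
```

Call:
drive_tool:
  increments:
    - [[-1,0,0,0.008,0],[-1,0,0,0.012,0],[-1,0,0,0.012,0]]

```text
time_s: 6.98
tcp_pos: [0.6177, -0.0845, 0.0616]
eef_rot: [180.0, -0.1, 0.1]
contact_force: [-6.4, -0.3, 21.3]
gripper_width: 0.0003
gripper_force: 10.4
```

Far right is fully down: the force rises from 11.8 to 21.3 N with the corner 4 mm lower. Next I'll lift and move above its tab, then check there.

Call:
drive_tool:
  increments:
    - [[-1,0,0,-0.25,0],[-1,0,0.3,-0.25,0],[-1,0,0.69,-0.25,0],[-1,0,0.69,-0.25,0],[-1,0,0.69,-0.25,0]]

```text
time_s: 7.6
tcp_pos: [0.6166, -0.1671, 0.0885]
eef_rot: [-180.0, 0.0, -0.0]
contact_force: [-0.1, -0.5, -0.3]
gripper_width: 0.0003
gripper_force: 0.0
```

```bash
python3 - <<'E'
from h import *
from plant import r,capture
s=capture("side"); print(r.get_state()["tcp_pos"].round(4) if hasattr(r.get_state()["tcp_pos"],'round') else r.get_state()["tcp_pos"])
print(proj("side",[[.617,-.166,.039],[.617,-.166,.052]]))
cv2.imwrite("pics/c3.png",cv2.resize(s[130:260,185:315,::-1],None,fx=4.6,fy=4.6,interpolation=2))
E
```

```text
[ 0.6168 -0.1666  0.0886]
[[281.98574819 227.29296557]
 [282.22664902 222.86337182]]
```

View pics/c3.png

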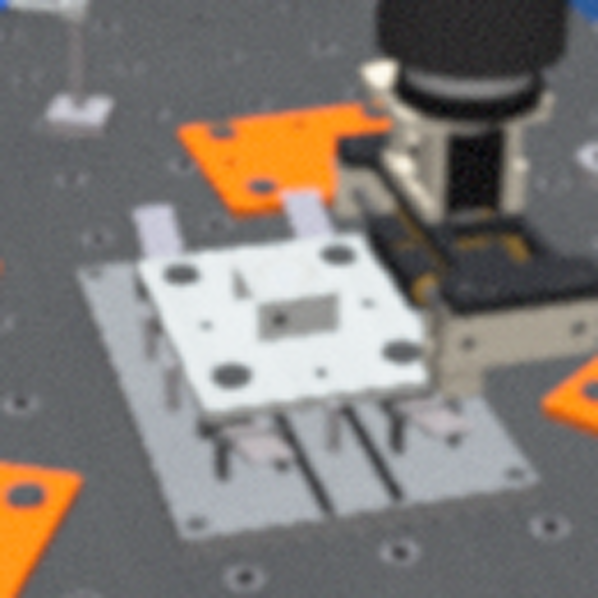

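The view shows the fingertip at crop (460,385), directly above the far right tab at (435,418). The plate and part are undisturbed and the gripper body is clear. I'll press now.

Call:
drive_tool:
  increments:
    - [[-1,0,0,0.12,0],[-1,0,0,0.16,0],[-1,0,0,0.2,0],[-1,0,0,0.2,0]]

```text
time_s: 8.15
tcp_pos: [0.6169, -0.1667, 0.0645]
eef_rot: [180.0, 0.0, 0.0]
contact_force: [0.5, 0.4, -0.4]
gripper_width: 0.0006
gripper_force: 0.0
```

Call:
drive_tool:
  increments:
    - [[-1,0,0,0.03,0],[-1,0,0,0.06,0],[-1,0,0,0.09,0],[-1,0,0,0.11,0],[-1,0,0,0.11,0]]

```text
time_s: 8.78
tcp_pos: [0.6169, -0.1668, 0.0514]
eef_rot: [-180.0, 0.0, 0.0]
contact_force: [0.3, -0.5, 1.3]
gripper_width: 0.0004
gripper_force: 0.8
```

Call:
drive_tool:
  increments:
    - [[-1,0,0,0.01,0],[-1,0,0,0.018,0],[-1,0,0,0.018,0]]

```text
time_s: 9.15
tcp_pos: [0.617, -0.1669, 0.0501]
eef_rot: [180.0, -0.0, 0.0]
contact_force: [-0.8, -0.9, 8.2]
gripper_width: 0.0005
gripper_force: 3.6
```

Call:
drive_tool:
  increments:
    - [[-1,0,0,0.008,0],[-1,0,0,0.012,0],[-1,0,0,0.012,0]]

```text
time_s: 9.52
tcp_pos: [0.6171, -0.1669, 0.0498]
eef_rot: [180.0, -0.0, 0.1]
contact_force: [-4.1, 1.0, 15.5]
gripper_width: 0.0004
gripper_force: 7.8
```

The tab is at its stop: the tip is at 39 mm and the force is rising. I'll lift straight off, move away and look.

Call:
drive_tool:
  increments:
    - [[-1,0,0,-0.3,0],[-1,0,0,-0.7,0],[-1,0,0,-1,0],[-1,0,0,-1,0]]

```text
time_s: 10.02
tcp_pos: [0.6183, -0.1667, 0.1711]
eef_rot: [-180.0, -0.3, 0.0]
contact_force: [-0.7, 0.0, 0.1]
gripper_width: 0.0003
gripper_force: 0.0
```

Call:
drive_tool:
  increments:
    - [[-1,-1,0,-0.3,0],[-1,-1,0,-0.3,0],[-1,-1,0,-0.3,0],[-1,-1,0,-0.3,0]]

```text
time_s: 10.52
tcp_pos: [0.4967, -0.1667, 0.2037]
eef_rot: [-180.0, 0.0, 0.0]
contact_force: [0.1, 0.5, 0.1]
gripper_width: 0.0002
gripper_force: 0.0
```

```bash
python3 - <<'E'
from h import *
from plant import r,capture
s=capture("side"); st=r.get_state(); print(st["time_s"],st["tcp_pos"],st["contact_force"])
cv2.imwrite("pics/c4.png",cv2.resize(s[165:250,195:305,::-1],None,fx=7,fy=7,interpolation=2))
E
```

```text
10.575 [ 0.49708734 -0.16675707  0.20337053] [-0.52318593  0.51308917 -1.12320866]
```

View pics/c4.png

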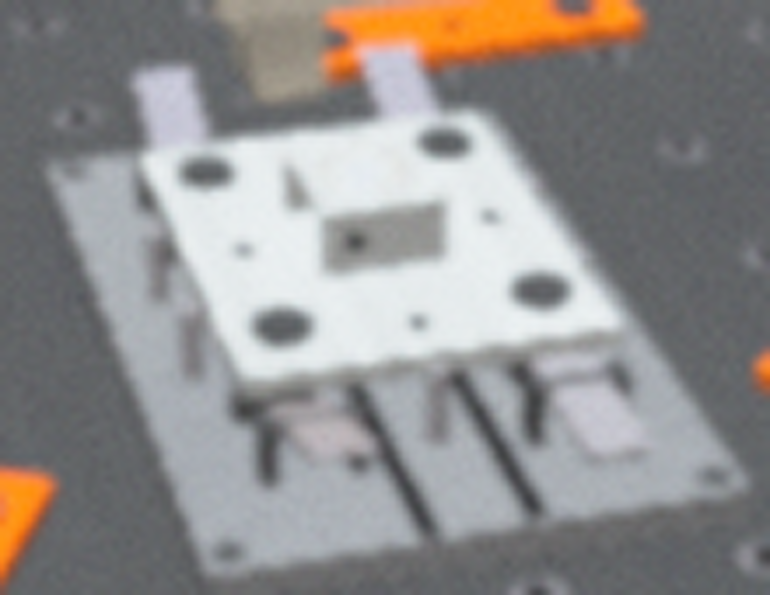

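The far right tab at crop (600,410) now lies flat. The near right tab at (325,430) and both left tabs at (170,105) and (400,80) still stand. The plate is level and the part hasn't moved, so I'm handing in.

```bash
python3 -c "
from plant import job
print(job.close_job())"
```

```text
the job is handed in; nothing more can be done
None
```

The far right corner was the one that gave: I pressed it fully down, pressed its shim tab flat, left the other three tabs standing, and handed the job in at about 10.6 s. I never pressed the far left corner, because the giving foot was already found; the hand-in returned no verdict.

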